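# Lay out the slide-staining station

## Task

Lay out the staining station on the blue-grey mat: stand the red-capped jar in the middle of the yellow dish and the blue-capped jar in the middle of the green dish, and put the dark slide box on the mat midway between the two dishes, in line with them and with its long side along the row. Stand the orange-lidded pot on the middle of the slide box's top, and the brown dropper bottle on the mat directly behind the box (on the side away from the robot), leaving a gap of about 3 cm. Everything stands upright and is never knocked over, and the black-capped jar stays where it is.

Things in the scene. Friction and masses are not known exactly. Their poses are not given: they have to be found in the camera images.
- jar_red: closed stain jar, upright cylinder 47 mm in diameter and 62 mm tall, bright red cap (top 16 mm) on a reddish body, white label round the middle; origin at the centre of its underside, z up
- jar_blue: closed stain jar, upright cylinder 47 mm in diameter and 62 mm tall, blue cap (top 16 mm) on a violet-blue body, white label round the middle; origin at the centre of its underside, z up
- jar_black: closed stain jar, upright cylinder 47 mm in diameter and 62 mm tall, black cap (top 16 mm) on a pale body, white label round the middle; origin at the centre of its underside, z up. Not part of the layout: it stays where it is
- slide_box: closed microscope-slide box, dark grey, white label on top; 50 mm (its x) by 86 mm (its y, the long side) by 34 mm tall, flat top; origin at the centre of its underside
- pot: small specimen pot, white with an orange lid; tapered body 34 to 38 mm in diameter, lid 41 mm in diameter (top 11 mm), 42 mm tall, flat base; origin at the centre of its underside
- bottle: brown dropper bottle with a pale label and a white cap; body 34 mm in diameter up to 48 mm height, shoulder, cap 22 mm in diameter from 56 to 78 mm height; origin at the centre of its underside
- mat: blue-grey rigid bench mat, fixed, 210 mm (its x) by 330 mm (its y), 2 mm thick; origin at the centre of its underside. Its x axis points to its far edge, the one away from the robot; its y axis runs along the row of the two dishes. The dishes' centres lie 30 mm nearer the robot than the mat's centre and 115 mm to either side of it; which dish is on which side changes
- dish_yellow: yellow square drip dish, fixed on the mat near one end; 90 mm square, rim 12 mm high, wall and floor 4 mm thick (inside floor 6 mm above the table); origin at the centre of its underside
- dish_green: green square drip dish, fixed on the mat near the other end, otherwise like the yellow one; the dishes' centres are 230 mm apart

How it is judged:
By the outcome, as a careful person would: the job done as asked, in the order asked, and still so for the second after the job is handed in, with the robot touching nothing.
It also fails if it takes over 138 s, if anything falls off the work surface, if the arm or the gripper's body presses on something with over 40 N, if the wrist force passes 120 N, or if a joint passes its speed limit or range.

## Robot

A 6-joint arm with a two-finger parallel gripper is mounted at the origin on the work surface. World frame = base frame: x ahead of the robot, y to its left, z up, the work surface at z = 0. Lengths are in m, angles in degrees, forces in N, time in s.
With the tool pointing down it reaches from about 0.4 to 0.825 m from the base axis. Payload 7 kg.
Tool frame: the origin (TCP) lies on the centre line of the jaws, within the pads' length; the fingertips stand 22 mm ahead of it and the grasp point (between the pads) lies 3 mm ahead of it; z points along the fingers, y is the line along which they close (so a half turn about z gives the same grasp; the last joint's range is limited). The gripper opens to 88 mm and grips with 3 to 60 N. Pads are 19 mm wide; open, the fingers measure 130 mm over their backs; the gripper's body (78 mm by 193 mm) begins 47 mm behind the grasp point.
Start: joints at [93.799, 20.546, 0.682, 0, -70.136, -16.507], TCP at [0.149, 0.658, 0.249] pointing down, gripper open.
Joint ranges: [-176.03, 176.03], [-82.01, 121.73], [-58.28, 71.71], [-173.87, 95.51], [-174.79, -0.11], [-173.66, 173.66]. Speed limits (degrees/s): [136.94, 136.94, 172.46, 180, 180, 180].

## Interface

Orientations are given as [roll, pitch, yaw] about the fixed x, y, z axes, in that order (R = Rz(yaw) Ry(pitch) Rx(roll)).
In Python, from plant import get_state, cams, r gives the robot as it stands.
- The arm moves only by the tool apply_moves, never from a script. Its argument "targets" is a list of rows, each an object with "dp": the shift along the world's x, y, z in m, a list of three; "yaw": the turn about the world's z in degrees. In form: [{"dp": [x, y, z], "yaw": yaw}, ...]. A call has 1 to 20 rows; each row is the pose to reach, as a shift and turn from the pose commanded when the call began; what a row does not reach only later rows make up. A row lasts 1/12 s, in which the tool goes at most 41.7 mm and 7.16 degrees, less where a joint would pass 70% of its speed; a pose out of reach is approached as far as the arm can. A call with a gripper value outside its range is refused whole. "grip" is the gripper command: -1 is fully open, 1 is shut, values between are in proportion, set as the call begins (left out, the last holds). The fingers move at their own pace and stop on an object; "squeeze" is the grip in N (left out, the last holds). Time passes only in rows, so rows that repeat a pose let the fingers close. It gives the time, the measured TCP pose, the force, the opening and the grip force at its end, in the units of the state.
- get_state(): the state, without advancing time (a new reading comes with each control period).
- cams.capture(name): name is "scene" or "top" or "wrist"; returns a dict with "image" (420x560x3 uint8, red, green, blue), "range_z" (420x560 float32, m along the optical axis (not along the pixel's ray), 0 where there is no reading), "fx", "fy", "cx", "cy" (pixels), "R" (3x3) and "t" (3): a world point X has camera coordinates R X + t; the wrist camera has in their place "T_tool_cam" (4x4, takes a point from camera to tool coordinates, whose origin is the TCP and whose axes are the flange's). Camera axes: x right, y down, z forward; pixel columns grow to the right and rows downward; lengths in m; the calibration is good to about 2 mm. A picture is of the moment at which its call begins: read the wrist's pose just before it.
- r.close_job(): hands the job in; it is judged then, once.
The state is a dict: "time_s": time; "joints": joint angles; "qd": joint speeds; "joint_torque": joint torques, N m; "tcp_pos": TCP position; "eef_rot": TCP orientation; "contact_force": force on the tool from outside, world axes, zero at the start; "moment": the same for the moment, N m; "gripper_width": finger opening in m; "gripper_force": force on a finger pad.
Only numpy, scipy, OpenCV 4.12 (cv2) and the standard library are available. Lean on these libraries where they do the work, as an engineer would, in place of code of your own. Each camera call takes 0.05 s, during which the arm holds its last target. There are 200 camera calls.

## Working session

There is one attempt and no reset: what is moved stays moved. The work goes in short steps, Python scripts to look and compute and a tool call to move; the robot and the scene stay as the last step left them, time stands still between calls to the robot, and variables do not carry over. Pictures are saved under pics/ and viewed, at most 14 in all, crops included, and the job is handed in when it is done.

Besides the shell and the picture viewer there is one more tool, called as name(argument=value, ...), one argument or row to a line, values as JSON. apply_moves: Moves the arm, as the interface text tells. Its arguments: {"type":"object","properties":{"targets":{"type":"array","items":{"type":"object","properties":{"dp":{"type":"array","items":{"type":"number"}},"yaw":{"type":"number"}}}},"grip":{"type":"number"},"squeeze":{"type":"number"}},"required":["targets"]}

```bash
ls; mkdir -p pics; python3 - <<'E'
from plant import get_state,cams,r
import cv2,numpy as np
s=get_state();print({k:np.round(v,3).tolist() for k,v in s.items()})
for n in("scene","top"):
    c=cams.capture(n);cv2.imwrite(f"pics/{n}0.png",c["image"][:,:,::-1]);np.savez(f"{n}0.npz",**c)
    print(n,c["fx"],c["cx"],c["cy"],np.round(-c["R"].T@c["t"],3),np.round(c["R"],3).tolist())
E
```

```text
pics
{'time_s': 0.0, 'joints': [93.798, 20.589, 0.635, -0.02, -70.138, -16.506], 'qd': [-0.039, -0.042, -0.034, -0.108, -0.034, -0.123], 'joint_torque': [0.003, -58.273, 29.305, 6.997, 0.007, -0.0], 'tcp_pos': [0.148, 0.658, 0.248], 'eef_rot': [179.906, -0.008, -12.715], 'contact_force': [0.536, -0.193, 0.688], 'moment': [-0.027, -0.014, -0.01], 'gripper_force': 0.0, 'gripper_width': 0.088}
scene 457.2888886091687 272.71393707891065 206.91418088039194 [0.87  0.641 1.006] [[-0.837, 0.547, -0.004], [0.434, 0.659, -0.614], [-0.333, -0.516, -0.789]]
top 470.292691102059 275.6010772206046 209.13086348538758 [ 0.373 -0.018  1.197] [[0.018, -1.0, -0.024], [-0.996, -0.016, -0.088], [0.087, 0.026, -0.996]]
```

View pics/scene0.png

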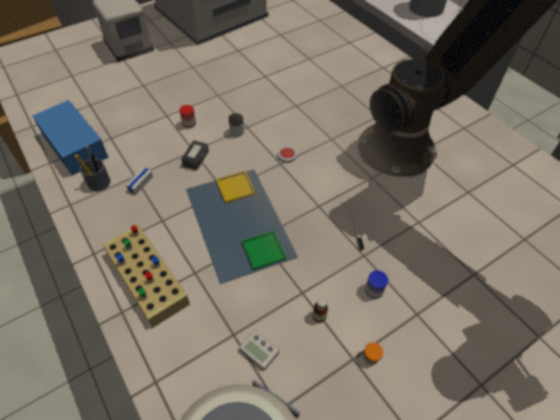

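View pics/top0.png

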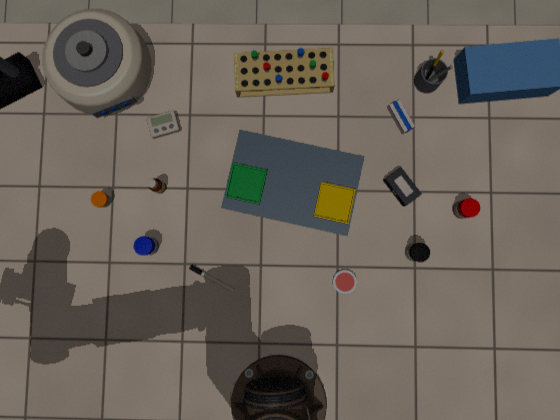

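The top view shows the red jar (470,208), black jar (419,252), slide box (402,186), blue jar (144,246), bottle (157,185) and pot (100,199). It also shows the green dish (246,183), the yellow dish (335,202) and the mat centre near (293,182). The scene view agrees.

```bash
cat > h.py <<'E'
import numpy as np,cv2
def cloud(c):
    v,u=np.mgrid[:420,:560];z=c["range_z"]
    P=np.stack([(u-c["cx"])/c["fx"]*z,(v-c["cy"])/c["fy"]*z,z],-1)
    return (P-c["t"])@c["R"]
def ray(c,uv,h):
    d=np.c_[(np.array(uv)-[c["cx"],c["cy"]])/[c["fx"],c["fy"]],np.ones(len(uv))]@c["R"]
    o=-c["R"].T@c["t"];return o+d*((h-o[2])/d[:,2])[:,None]
E
python3 - <<'E'
from h import *
for n,pts in (("top",dict(red=(470,208,.062),black=(419,252,.062),blue=(144,246,.062),pot=(100,199,.042),bottle=(155,185,.078),box=(402,186,.034))),
  ("scene",dict(red=(187,113,.062),black=(236,123,.062),blue=(377,280,.062),pot=(374,352,.042),bottle=(321,308,.078),box=(195,154,.034)))):
    c=dict(np.load(n+"0.npz"));P=cloud(c);Z=P[...,2];print(n,"table z",np.median(Z[c["range_z"]>0]))
    for k,(u,v,h) in pts.items():
        w=26;sl=np.s_[v-w:v+w,u-w:u+w];p=P[sl].reshape(-1,3);ok=(c["range_z"][sl].ravel()>0)
        t=p[ok&(abs(p[:,2]-h)<.007)]
        if len(t)<5: print(k,"few",len(t));continue
        (cx,cy),(a,b),g=cv2.minAreaRect(t[:,:2].astype(np.float32))
        print(k,len(t),np.round(np.r_[cx,cy,t.mean(0),a,b],4),round(g,1))
    hsv=cv2.cvtColor(c["image"],cv2.COLOR_RGB2HSV)
    for k,lo,hi,h in (("mat",(98,50,50),(115,160,140),.002),("yellow",(20,150,100),(32,255,255),.012),("green",(50,150,60),(75,255,255),.012)):
        m=cv2.inRange(hsv,lo,hi)
        n_,L,S,C=cv2.connectedComponentsWithStats(m)
        i=1+np.argmax(S[1:,4]) 
        cnt=max(cv2.findContours((L==i).astype(np.uint8),0,1)[0],key=cv2.contourArea)
        X=ray(c,cnt[:,0,:].astype(float),h)[:,:2].astype(np.float32)
        print(k,S[i],np.round(cv2.minAreaRect(X)[0]+cv2.minAreaRect(X)[1],4),round(cv2.minAreaRect(X)[2],1))
E
```

```text
top table z 0.0001387186150598768
red 304 [ 0.4836 -0.4543  0.4837 -0.4542  0.0615  0.0468  0.0445] 75.5
black 309 [ 0.3749 -0.3344  0.375  -0.334   0.0617  0.0454  0.0448] 65.1
blue 292 [0.3778 0.3324 0.3785 0.3325 0.0614 0.0436 0.045 ] 1.2
pot 214 [0.4926 0.4556 0.4921 0.4544 0.0411 0.0401 0.0398] 47.7
bottle 65 [0.5298 0.314  0.5296 0.3133 0.0773 0.0192 0.0197] 88.5
box 711 [ 0.5375 -0.3022  0.5371 -0.3017  0.034   0.0859  0.0517] 36.9
mat [ 223  130  141   91 5629] [ 0.5497 -0.0292  0.3258  0.2063] 78.4
yellow [ 314  182   42   42 1223] [ 0.4963 -0.1351  0.0893  0.0891] 78.4
green [ 226  163   41   41 1209] [0.5435 0.0902 0.0893 0.0902] 78.4
scene table z -0.0007368337248703394
red 133 [ 0.4862 -0.4536  0.4864 -0.4525  0.0607  0.048   0.0439] 81.7
black 134 [ 0.3761 -0.3355  0.3779 -0.3323  0.0605  0.0485  0.0435] 59.2
blue 295 [0.3822 0.3344 0.3828 0.3349 0.0606 0.0468 0.0444] 51.3
pot 290 [0.4964 0.4561 0.4969 0.4566 0.0406 0.0395 0.0394] 61.7
bottle 78 [0.5332 0.3152 0.5335 0.3154 0.0761 0.0202 0.0204] 81.6
box 379 [ 0.5396 -0.3011  0.5403 -0.2991  0.0331  0.0909  0.0529] 38.3
mat [ 188  185   75   97 3392] [ 0.577  -0.0306  0.3192  0.149 ] 78.3
yellow [217 173  36  29 689] [ 0.5011 -0.1302  0.0872  0.087 ] 77.2
green [243 235  41  34 915] [0.5483 0.0938 0.0902 0.0848] 77.4
```

apply_moves(
  targets=[
    {"dp":[0.03,-0.025,0],"yaw":-5},
    {"dp":[0.06,-0.05,0],"yaw":-12},
    {"dp":[0.09,-0.07,0],"yaw":-19},
    {"dp":[0.12,-0.095,0],"yaw":-26},
    {"dp":[0.15,-0.12,0],"yaw":-33},
    {"dp":[0.18,-0.145,0],"yaw":-40},
    {"dp":[0.21,-0.17,0],"yaw":-47},
    {"dp":[0.24,-0.195,0],"yaw":-54},
    {"dp":[0.27,-0.22,0],"yaw":-61},
    {"dp":[0.3,-0.245,0],"yaw":-68},
    {"dp":[0.33,-0.27,0],"yaw":-75},
    {"dp":[0.36,-0.3,0],"yaw":-82},
    {"dp":[0.38,-0.335,0],"yaw":-89},
    {"dp":[0.4,-0.37,0],"yaw":-96},
    {"dp":[0.42,-0.405,0],"yaw":-103},
    {"dp":[0.43,-0.445,0],"yaw":-110},
    {"dp":[0.44,-0.485,0],"yaw":-117},
    {"dp":[0.45,-0.525,0],"yaw":-124},
    {"dp":[0.45,-0.565,0],"yaw":-130},
    {"dp":[0.45,-0.605,0],"yaw":-130},
  ],
  grip=-1,
  squeeze=20,
)

```text
time_s: 1.77
tcp_pos: [0.5983, 0.0514, 0.2479]
eef_rot: [180.0, -0.1, -143.1]
contact_force: [0.1, 0.1, 0.1]
gripper_width: 0.0875
gripper_force: 0.0
```

apply_moves(
  targets=[
    {"dp":[0,-0.04,0],"yaw":0},
    {"dp":[0,-0.08,0],"yaw":0},
    {"dp":[0,-0.12,0],"yaw":0},
    {"dp":[-0.005,-0.16,0],"yaw":0},
    {"dp":[-0.015,-0.2,0],"yaw":0},
    {"dp":[-0.025,-0.24,0],"yaw":0},
    {"dp":[-0.035,-0.28,0],"yaw":0},
    {"dp":[-0.05,-0.315,0],"yaw":0},
    {"dp":[-0.065,-0.35,0],"yaw":0},
    {"dp":[-0.08,-0.385,0],"yaw":0},
    {"dp":[-0.09,-0.41,0],"yaw":0},
    {"dp":[-0.095,-0.42,0],"yaw":0},
    {"dp":[-0.095,-0.42,0],"yaw":0},
    {"dp":[-0.095,-0.42,0],"yaw":0},
  ],
)

```text
time_s: 2.93
tcp_pos: [0.5031, -0.3667, 0.2481]
eef_rot: [180.0, -0.0, -142.8]
contact_force: [0.3, -0.8, -0.5]
gripper_width: 0.0877
gripper_force: 0.0
```

```bash
python3 - <<'E'
from plant import get_state,cams
from h import *
s=get_state();c=cams.capture("wrist");cv2.imwrite("pics/w1.png",c["image"][:,:,::-1]);np.savez("w1.npz",**c,**{"p":s["tcp_pos"],"e":s["eef_rot"]})
print(s["time_s"],s["tcp_pos"],s["eef_rot"],s["joints"],s["contact_force"]);print(np.round(c["T_tool_cam"],3))
E
```

```text
2.9333 [ 0.50314139 -0.36671995  0.2481005 ] [ 1.79958360e+02 -8.53305598e-03 -1.42793883e+02] [-1.81544042e+01  1.57021189e+01 -6.30915824e+00 -1.79522194e-02
 -6.80278334e+01 -3.46327596e+01] [ 0.26504097 -0.806099   -0.47311515]
[[ 0.    -0.958 -0.288  0.077]
 [ 1.     0.     0.    -0.   ]
 [-0.    -0.288  0.958 -0.135]
 [ 0.     0.     0.     1.   ]]
```

View pics/w1.png

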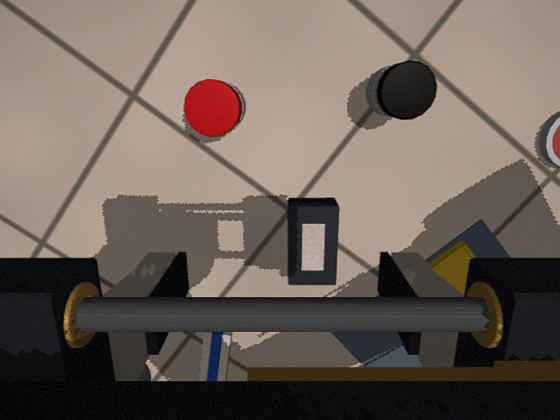

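The wrist view shows the red jar at (213,108), the black jar at (407,90) and the box at (314,241).

```bash
cat >> h.py <<'E'
from scipy.spatial.transform import Rotation as Ro
def wcloud(c,p,e):
    v,u=np.mgrid[:420,:560];z=c["range_z"]
    P=np.stack([(u-c["cx"])/c["fx"]*z,(v-c["cy"])/c["fy"]*z,z],-1)
    T=c["T_tool_cam"];P=P@T[:3,:3].T+T[:3,3]
    return P@Ro.from_euler("xyz",e,degrees=True).as_matrix().T+np.array(p)
def at(P,c,xy,h,rad,tol=.006):
    ok=(c["range_z"]>0)&(np.hypot(P[...,0]-xy[0],P[...,1]-xy[1])<rad)&(abs(P[...,2]-h)<tol)
    t=P[ok];r=cv2.minAreaRect(t[:,:2].astype(np.float32))
    return len(t),np.round(r[0]+r[1],4),round(r[2],1),np.round(t.mean(0),4)
def snap(name=None):
    from plant import get_state,cams
    s=get_state();c=cams.capture("wrist")
    if name: cv2.imwrite("pics/%s.png"%name,c["image"][:,:,::-1])
    print("t",round(s["time_s"],2),"tcp",np.round(s["tcp_pos"],4),"rot",np.round(s["eef_rot"],2),"w",s["gripper_width"],"q6",s["joints"][5].round(1),"F",np.round(s["contact_force"],1))
    return c,wcloud(c,s["tcp_pos"],s["eef_rot"])
E
python3 - <<'E'
from h import *
d=dict(np.load("w1.npz"));P=wcloud(d,d["p"],d["e"])
for k,xy,h in(("red",(.485,-.454),.062),("black",(.376,-.335),.062),("box",(.538,-.302),.034)): print(k,at(P,d,xy,h,.06))
E
```

```text
red (2552, array([ 0.4863, -0.4541,  0.0461,  0.046 ]), 57.7, array([ 0.4858, -0.4541,  0.0612]))
black (2685, array([ 0.3774, -0.3339,  0.0463,  0.0461]), 24.0, array([ 0.3775, -0.3346,  0.0612]))
box (3968, array([ 0.5393, -0.3013,  0.0855,  0.05  ]), 37.4, array([ 0.5381, -0.303 ,  0.0334]))
```

apply_moves(
  targets=[
    {"dp":[-0.009,-0.04,0],"yaw":0},
    {"dp":[-0.018,-0.075,-0.01],"yaw":0},
    {"dp":[-0.018,-0.087,-0.03],"yaw":0},
    {"dp":[-0.018,-0.087,-0.065],"yaw":0},
    {"dp":[-0.018,-0.087,-0.1],"yaw":0},
    {"dp":[-0.018,-0.087,-0.135],"yaw":0},
    {"dp":[-0.018,-0.087,-0.165],"yaw":0},
    {"dp":[-0.018,-0.087,-0.19],"yaw":0},
    {"dp":[-0.018,-0.087,-0.202],"yaw":0},
    {"dp":[-0.018,-0.087,-0.206],"yaw":0},
    {"dp":[-0.018,-0.087,-0.206],"yaw":0},
    {"dp":[-0.018,-0.087,-0.206],"yaw":0},
  ],
)

```text
time_s: 3.98
tcp_pos: [0.4868, -0.4537, 0.044]
eef_rot: [-179.9, 0.0, -142.6]
contact_force: [0.4, -0.5, 0.3]
gripper_width: 0.0877
gripper_force: 0.0
```

apply_moves(
  targets=[
    {"dp":[0,0,0],"yaw":0},
    {"dp":[0,0,0],"yaw":0},
    {"dp":[0,0,0],"yaw":0},
    {"dp":[0,0,0],"yaw":0},
    {"dp":[0,0,0],"yaw":0},
    {"dp":[0,0,0],"yaw":0},
    {"dp":[0,0,0],"yaw":0},
    {"dp":[0,0,0],"yaw":0},
    {"dp":[0,0,0],"yaw":0},
    {"dp":[0,0,0],"yaw":0},
  ],
  grip=1,
  squeeze=20,
)

```text
time_s: 4.82
tcp_pos: [0.4855, -0.4537, 0.0426]
eef_rot: [-180.0, -0.0, -142.7]
contact_force: [-0.2, -0.5, 0.9]
gripper_width: 0.0462
gripper_force: 20.0
```

apply_moves(
  targets=[
    {"dp":[0,0,0.01],"yaw":0},
    {"dp":[0,0,0.03],"yaw":0},
    {"dp":[0,0,0.06],"yaw":0},
    {"dp":[0,0,0.1],"yaw":0},
    {"dp":[0.005,0.02,0.135],"yaw":3},
    {"dp":[0.01,0.05,0.16],"yaw":7},
    {"dp":[0.015,0.08,0.18],"yaw":12},
    {"dp":[0.02,0.115,0.2],"yaw":17},
    {"dp":[0.025,0.15,0.22],"yaw":22},
    {"dp":[0.03,0.185,0.24],"yaw":27},
    {"dp":[0.035,0.22,0.255],"yaw":32},
    {"dp":[0.04,0.255,0.27],"yaw":36},
    {"dp":[0.044,0.29,0.28],"yaw":40},
    {"dp":[0.044,0.325,0.287],"yaw":41.3},
    {"dp":[0.044,0.355,0.287],"yaw":41.3},
    {"dp":[0.044,0.38,0.287],"yaw":41.3},
    {"dp":[0.044,0.39,0.287],"yaw":41.3},
    {"dp":[0.044,0.394,0.287],"yaw":41.3},
    {"dp":[0.044,0.394,0.287],"yaw":41.3},
    {"dp":[0.044,0.394,0.287],"yaw":41.3},
  ],
)

```text
time_s: 6.48
tcp_pos: [0.5293, -0.0602, 0.3296]
eef_rot: [180.0, -0.0, -101.4]
contact_force: [0.0, 0.5, -2.4]
gripper_width: 0.0462
gripper_force: 20.0
```

```bash
python3 - <<'E'
from h import *
c,P=snap("w2")
hsv=cv2.cvtColor(c["image"],cv2.COLOR_RGB2HSV)
for k,lo,hi in (("yellow",(20,150,60),(32,255,255)),("green",(50,150,40),(75,255,255))):
    m=cv2.inRange(hsv,lo,hi);t=P[(m>0)&(c["range_z"]>0)&(P[...,2]<.03)&(P[...,0]<.62)]
    if len(t)<50: print(k,len(t));continue
    r=cv2.minAreaRect(t[:,:2].astype(np.float32));print(k,len(t),np.round(r[0]+r[1],4),r[2],np.percentile(t[:,2],[5,50,95]))
E
```

```text
t 6.48 tcp [ 0.5293 -0.0602  0.3296] rot [ 1.7999e+02 -2.0000e-02 -1.0141e+02] w 0.04616577097824792 q6 -26.0 F [ 0.   0.5 -2.4]
yellow 6315 [ 0.4985 -0.1335  0.0894  0.0896] 78.12581634521484 [0.00405799 0.00565614 0.01364368]
green 7
```

View pics/w2.png

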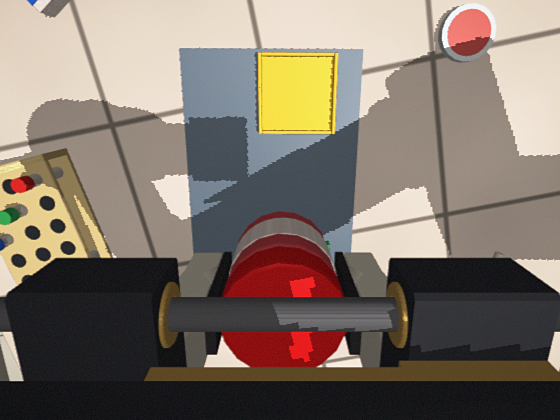

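The yellow dish is at (297,93), and the held jar is upright. Lowering the jar into the dish.

apply_moves(
  targets=[
    {"dp":[-0.01,-0.03,0],"yaw":0},
    {"dp":[-0.025,-0.06,-0.02],"yaw":0},
    {"dp":[-0.0315,-0.0735,-0.05],"yaw":0},
    {"dp":[-0.0315,-0.0735,-0.085],"yaw":0},
    {"dp":[-0.0315,-0.0735,-0.12],"yaw":0},
    {"dp":[-0.0315,-0.0735,-0.155],"yaw":0},
    {"dp":[-0.0315,-0.0735,-0.19],"yaw":0},
    {"dp":[-0.0315,-0.0735,-0.22],"yaw":0},
    {"dp":[-0.0315,-0.0735,-0.245],"yaw":0},
    {"dp":[-0.0315,-0.0735,-0.263],"yaw":0},
    {"dp":[-0.0315,-0.0735,-0.271],"yaw":0},
    {"dp":[-0.0315,-0.0735,-0.275],"yaw":0},
    {"dp":[-0.0315,-0.0735,-0.278],"yaw":0},
    {"dp":[-0.0315,-0.0735,-0.2805],"yaw":0},
    {"dp":[-0.0315,-0.0735,-0.2805],"yaw":0},
    {"dp":[-0.0315,-0.0735,-0.2805],"yaw":0},
    {"dp":[-0.0315,-0.0735,-0.2805],"yaw":0},
  ],
)

```text
time_s: 7.95
tcp_pos: [0.4986, -0.133, 0.0499]
eef_rot: [-179.9, 0.0, -101.4]
contact_force: [-0.1, -0.2, -2.2]
gripper_width: 0.0467
gripper_force: 20.0
```

apply_moves(
  targets=[
    {"dp":[0,0,-0.0007],"yaw":0},
    {"dp":[0,0,-0.0014],"yaw":0},
    {"dp":[0,0,-0.0014],"yaw":0},
    {"dp":[0,0,-0.0014],"yaw":0},
  ],
)

```text
time_s: 8.28
tcp_pos: [0.4986, -0.133, 0.0486]
eef_rot: [-179.9, 0.0, -101.4]
contact_force: [-1.6, 0.1, 5.7]
gripper_width: 0.0466
gripper_force: 20.0
```

apply_moves(
  targets=[
    {"dp":[0,0,0],"yaw":0},
    {"dp":[0,0,0],"yaw":0},
    {"dp":[0,0,0],"yaw":0},
    {"dp":[0,0,0],"yaw":0},
    {"dp":[0,0,0],"yaw":0},
    {"dp":[0,0,0],"yaw":0},
    {"dp":[0,0,0],"yaw":0},
    {"dp":[0,0,0.02],"yaw":0},
    {"dp":[0,0,0.05],"yaw":0},
    {"dp":[0,0,0.09],"yaw":0},
    {"dp":[0,0,0.13],"yaw":0},
    {"dp":[0,0.03,0.155],"yaw":0},
    {"dp":[0,0.065,0.17],"yaw":0},
    {"dp":[0,0.1,0.18],"yaw":0},
    {"dp":[0,0.14,0.19],"yaw":0},
    {"dp":[0,0.18,0.2],"yaw":0},
    {"dp":[0,0.22,0.2],"yaw":0},
    {"dp":[0,0.255,0.2],"yaw":0},
    {"dp":[-0.01,0.29,0.2],"yaw":0},
    {"dp":[-0.02,0.325,0.2],"yaw":0},
  ],
  grip=-1,
)

```text
time_s: 9.95
tcp_pos: [0.4774, 0.1937, 0.2476]
eef_rot: [-180.0, 0.0, -101.4]
contact_force: [0.2, 0.5, 0.1]
gripper_width: 0.0879
gripper_force: 0.0
```

apply_moves(
  targets=[
    {"dp":[-0.015,0.03,0],"yaw":0},
    {"dp":[-0.03,0.065,0],"yaw":0},
    {"dp":[-0.045,0.1,0],"yaw":0},
    {"dp":[-0.06,0.13,0],"yaw":0},
    {"dp":[-0.075,0.16,0],"yaw":0},
    {"dp":[-0.085,0.18,0],"yaw":0},
    {"dp":[-0.09,0.19,0],"yaw":0},
    {"dp":[-0.09,0.19,0],"yaw":0},
    {"dp":[-0.09,0.19,0],"yaw":0},
    {"dp":[-0.09,0.19,0],"yaw":0},
  ],
)

```text
time_s: 10.78
tcp_pos: [0.3882, 0.3812, 0.2475]
eef_rot: [180.0, -0.0, -101.4]
contact_force: [0.4, -0.6, 0.3]
gripper_width: 0.0873
gripper_force: 0.0
```

```bash
cat >> h.py <<'E'
def dish(c,P,k):
    lo,hi={"yellow":((20,150,60),(32,255,255)),"green":((50,150,40),(75,255,255))}[k]
    m=cv2.inRange(cv2.cvtColor(c["image"],cv2.COLOR_RGB2HSV),lo,hi);m=cv2.morphologyEx(m,cv2.MORPH_OPEN,np.ones((3,3)))
    t=P[(m>0)&(c["range_z"]>0)&(P[...,2]<.03)&(P[...,0]<.62)&(abs(P[...,1])<.2)]
    if len(t)<50: return k,len(t)
    r=cv2.minAreaRect(t[:,:2].astype(np.float32));return k,len(t),np.round(r[0]+r[1],4),round(r[2],1)
E
python3 - <<'E'
from h import *
c,P=snap("w3")
print(at(P,c,(.381,.334),.062,.06),dish(c,P,"green"),dish(c,P,"yellow"))
print(at(P,c,(.4985,-.1335),.068,.05))
E
```

```text
t 10.78 tcp [0.3882 0.3812 0.2475] rot [ 1.7999e+02 -3.0000e-02 -1.0143e+02] w 0.08732712567870077 q6 -76.5 F [ 0.4 -0.6  0.3]
(2403, array([0.3819, 0.3353, 0.046 , 0.0455]), 32.3, array([0.3817, 0.3347, 0.0613])) ('green', 0) ('yellow', 0)
(0, array([0., 0., 0., 0.]), 0.0, array([nan, nan, nan]))h.py:18: RuntimeWarning: Mean of empty slice.
  return len(t),np.round(r[0]+r[1],4),round(r[2],1),np.round(t.mean(0),4)
  ret = um.true_divide(
```

View pics/w3.png

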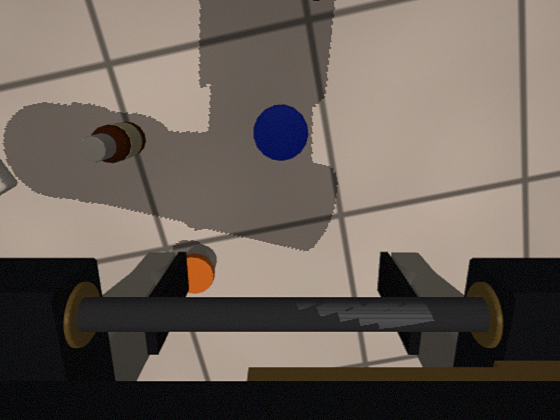

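The wrist view shows the blue jar at (280,132), the bottle cap at (97,148) and the pot at (198,272).

apply_moves(
  targets=[
    {"dp":[-0.004,-0.03,0],"yaw":0},
    {"dp":[-0.0065,-0.0465,-0.02],"yaw":0},
    {"dp":[-0.0065,-0.0465,-0.055],"yaw":0},
    {"dp":[-0.0065,-0.0465,-0.09],"yaw":0},
    {"dp":[-0.0065,-0.0465,-0.125],"yaw":0},
    {"dp":[-0.0065,-0.0465,-0.16],"yaw":0},
    {"dp":[-0.0065,-0.0465,-0.185],"yaw":0},
    {"dp":[-0.0065,-0.0465,-0.2],"yaw":0},
    {"dp":[-0.0065,-0.0465,-0.205],"yaw":0},
    {"dp":[-0.0065,-0.0465,-0.205],"yaw":0},
    {"dp":[-0.0065,-0.0465,-0.205],"yaw":0},
  ],
)

```text
time_s: 11.75
tcp_pos: [0.3822, 0.3355, 0.0434]
eef_rot: [-180.0, 0.0, -101.4]
contact_force: [0.3, 0.5, 0.6]
gripper_width: 0.0878
gripper_force: 0.0
```

apply_moves(
  targets=[
    {"dp":[0,0,0],"yaw":0},
    {"dp":[0,0,0],"yaw":0},
    {"dp":[0,0,0],"yaw":0},
    {"dp":[0,0,0],"yaw":0},
    {"dp":[0,0,0],"yaw":0},
    {"dp":[0,0,0],"yaw":0},
    {"dp":[0,0,0],"yaw":0},
    {"dp":[0,0,0],"yaw":0},
    {"dp":[0,0,0],"yaw":0},
    {"dp":[0,0,0],"yaw":0},
  ],
  grip=1,
  squeeze=20,
)

```text
time_s: 12.58
tcp_pos: [0.3815, 0.3356, 0.0428]
eef_rot: [-180.0, 0.0, -101.4]
contact_force: [-1.2, -0.2, 2.7]
gripper_width: 0.0466
gripper_force: 20.0
```

apply_moves(
  targets=[
    {"dp":[0,0,0.01],"yaw":0},
    {"dp":[0,0,0.03],"yaw":0},
    {"dp":[0,0,0.06],"yaw":0},
    {"dp":[0,0,0.1],"yaw":0},
    {"dp":[0.005,-0.005,0.14],"yaw":0},
    {"dp":[0.02,-0.018,0.17],"yaw":0},
    {"dp":[0.04,-0.036,0.195],"yaw":0},
    {"dp":[0.06,-0.055,0.22],"yaw":0},
    {"dp":[0.08,-0.073,0.24],"yaw":0},
    {"dp":[0.1,-0.092,0.255],"yaw":0},
    {"dp":[0.12,-0.11,0.27],"yaw":0},
    {"dp":[0.14,-0.128,0.28],"yaw":0},
    {"dp":[0.16,-0.147,0.287],"yaw":0},
    {"dp":[0.172,-0.158,0.287],"yaw":0},
    {"dp":[0.18,-0.165,0.287],"yaw":0},
    {"dp":[0.18,-0.165,0.287],"yaw":0},
    {"dp":[0.18,-0.165,0.287],"yaw":0},
    {"dp":[0.18,-0.165,0.287],"yaw":0},
  ],
)

```text
time_s: 14.08
tcp_pos: [0.5608, 0.1707, 0.3294]
eef_rot: [180.0, -0.0, -101.4]
contact_force: [0.2, -0.7, -1.2]
gripper_width: 0.0464
gripper_force: 20.0
```

```bash
python3 - <<'E'
from h import *
c,P=snap("w4")
print(dish(c,P,"green"),dish(c,P,"yellow"))
print(at(P,c,(.4985,-.1335),.068,.05))
E
```

```text
t 14.08 tcp [0.5608 0.1707 0.3294] rot [ 1.7996e+02 -2.0000e-02 -1.0140e+02] w 0.046407041172529834 q6 -47.4 F [ 0.2 -0.7 -1.2]
('green', 6197, array([0.5451, 0.0919, 0.089 , 0.0889]), 78.7) ('yellow', 0)
(0, array([0., 0., 0., 0.]), 0.0, array([nan, nan, nan]))h.py:18: RuntimeWarning: Mean of empty slice.
  return len(t),np.round(r[0]+r[1],4),round(r[2],1),np.round(t.mean(0),4)
  ret = um.true_divide(
```

View pics/w4.png

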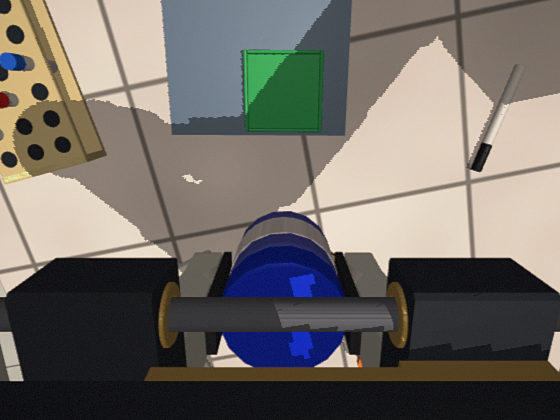

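The green dish is at (283,91), and the blue jar is held straight.

apply_moves(
  targets=[
    {"dp":[-0.006,-0.03,0],"yaw":0},
    {"dp":[-0.013,-0.06,-0.02],"yaw":0},
    {"dp":[-0.0165,-0.078,-0.05],"yaw":0},
    {"dp":[-0.0165,-0.078,-0.085],"yaw":0},
    {"dp":[-0.0165,-0.078,-0.12],"yaw":0},
    {"dp":[-0.0165,-0.078,-0.155],"yaw":0},
    {"dp":[-0.0165,-0.078,-0.19],"yaw":0},
    {"dp":[-0.0165,-0.078,-0.22],"yaw":0},
    {"dp":[-0.0165,-0.078,-0.245],"yaw":0},
    {"dp":[-0.0165,-0.078,-0.263],"yaw":0},
    {"dp":[-0.0165,-0.078,-0.272],"yaw":0},
    {"dp":[-0.0165,-0.078,-0.277],"yaw":0},
    {"dp":[-0.0165,-0.078,-0.28],"yaw":0},
    {"dp":[-0.0165,-0.078,-0.2814],"yaw":0},
    {"dp":[-0.0165,-0.078,-0.2814],"yaw":0},
    {"dp":[-0.0165,-0.078,-0.2814],"yaw":0},
    {"dp":[-0.0165,-0.078,-0.2814],"yaw":0},
  ],
)

```text
time_s: 15.55
tcp_pos: [0.5455, 0.0927, 0.0492]
eef_rot: [-179.9, 0.1, -101.4]
contact_force: [0.6, -0.1, -1.4]
gripper_width: 0.0464
gripper_force: 20.0
```

apply_moves(
  targets=[
    {"dp":[0,-0.0004,-0.0005],"yaw":0},
    {"dp":[0,-0.0005,-0.001],"yaw":0},
    {"dp":[0,-0.0005,-0.001],"yaw":0},
    {"dp":[0,-0.0005,-0.001],"yaw":0},
  ],
)

```text
time_s: 15.88
tcp_pos: [0.5455, 0.0924, 0.0487]
eef_rot: [-179.9, 0.1, -101.4]
contact_force: [-4.0, 1.2, 7.8]
gripper_width: 0.0467
gripper_force: 20.0
```

apply_moves(
  targets=[
    {"dp":[0,0,0],"yaw":0},
    {"dp":[0,0,0],"yaw":0},
    {"dp":[0,0,0],"yaw":0},
    {"dp":[0,0,0],"yaw":0},
    {"dp":[0,0,0],"yaw":0},
    {"dp":[0,0,0],"yaw":0},
    {"dp":[0,0,0],"yaw":0},
    {"dp":[0,0,0.02],"yaw":0},
    {"dp":[0,0,0.05],"yaw":0},
    {"dp":[0,0,0.09],"yaw":0},
    {"dp":[0,0,0.13],"yaw":0},
    {"dp":[0.003,-0.03,0.155],"yaw":-4},
    {"dp":[0.006,-0.065,0.17],"yaw":-9},
    {"dp":[0.01,-0.1,0.18],"yaw":-14},
    {"dp":[0.014,-0.14,0.19],"yaw":-19},
    {"dp":[0.018,-0.18,0.2],"yaw":-24},
    {"dp":[0.022,-0.22,0.2],"yaw":-29},
    {"dp":[0.026,-0.255,0.2],"yaw":-34},
    {"dp":[0.03,-0.29,0.2],"yaw":-38},
    {"dp":[0.033,-0.32,0.2],"yaw":-41.2},
  ],
  grip=-1,
)

```text
time_s: 17.55
tcp_pos: [0.5778, -0.2304, 0.2472]
eef_rot: [180.0, -0.0, -142.9]
contact_force: [-0.1, 0.9, 0.0]
gripper_width: 0.0875
gripper_force: 0.0
```

apply_moves(
  targets=[
    {"dp":[0.001,-0.02,0],"yaw":0},
    {"dp":[0.002,-0.034,0],"yaw":0},
    {"dp":[0.002,-0.034,0],"yaw":0},
    {"dp":[0.002,-0.034,0],"yaw":0},
    {"dp":[0.002,-0.034,0],"yaw":0},
  ],
)

```text
time_s: 17.97
tcp_pos: [0.58, -0.2614, 0.2472]
eef_rot: [180.0, 0.0, -142.6]
contact_force: [-0.2, -0.0, 0.6]
gripper_width: 0.0875
gripper_force: 0.0
```

```bash
python3 - <<'E'
from h import *
c,P=snap()
print(at(P,c,(.539,-.301),.034,.065))
E
```

```text
t 17.97 tcp [ 0.58   -0.2614  0.2472] rot [ 179.98    0.   -142.58] w 0.08749353020832693 q6 -45.9 F [-0.2 -0.   0.6]
(5331, array([ 0.5401, -0.3014,  0.085 ,  0.0501]), 37.3, array([ 0.5388, -0.3024,  0.0334]))
```

apply_moves(
  targets=[
    {"dp":[-0.02,-0.02,0],"yaw":0},
    {"dp":[-0.0405,-0.0395,-0.02],"yaw":0},
    {"dp":[-0.0405,-0.0395,-0.055],"yaw":0},
    {"dp":[-0.0405,-0.0395,-0.09],"yaw":0},
    {"dp":[-0.0405,-0.0395,-0.125],"yaw":0},
    {"dp":[-0.0405,-0.0395,-0.16],"yaw":0},
    {"dp":[-0.0405,-0.0395,-0.19],"yaw":0},
    {"dp":[-0.0405,-0.0395,-0.21],"yaw":0},
    {"dp":[-0.0405,-0.0395,-0.2187],"yaw":0},
    {"dp":[-0.0405,-0.0395,-0.2187],"yaw":0},
    {"dp":[-0.0405,-0.0395,-0.2187],"yaw":0},
  ],
)

```text
time_s: 18.93
tcp_pos: [0.5403, -0.3011, 0.0293]
eef_rot: [-180.0, 0.0, -142.5]
contact_force: [1.1, -0.1, 0.8]
gripper_width: 0.0877
gripper_force: 0.0
```

apply_moves(
  targets=[
    {"dp":[0,0,0],"yaw":0},
    {"dp":[0,0,0],"yaw":0},
    {"dp":[0,0,0],"yaw":0},
    {"dp":[0,0,0],"yaw":0},
    {"dp":[0,0,0],"yaw":0},
    {"dp":[0,0,0],"yaw":0},
    {"dp":[0,0,0],"yaw":0},
    {"dp":[0,0,0],"yaw":0},
    {"dp":[0,0,0],"yaw":0},
    {"dp":[0,0,0],"yaw":0},
  ],
  grip=1,
  squeeze=25,
)

```text
time_s: 19.77
tcp_pos: [0.5396, -0.3016, 0.0288]
eef_rot: [-180.0, 0.0, -142.6]
contact_force: [-1.4, 0.3, 5.3]
gripper_width: 0.0498
gripper_force: 25.0
```

apply_moves(
  targets=[
    {"dp":[0,0,0.01],"yaw":0},
    {"dp":[0,0,0.03],"yaw":0},
    {"dp":[0,0,0.06],"yaw":0},
    {"dp":[0,0,0.1],"yaw":0},
    {"dp":[-0.001,0.01,0.135],"yaw":3},
    {"dp":[-0.003,0.035,0.16],"yaw":7},
    {"dp":[-0.005,0.065,0.17],"yaw":12},
    {"dp":[-0.007,0.095,0.17],"yaw":17},
    {"dp":[-0.009,0.125,0.17],"yaw":22},
    {"dp":[-0.011,0.155,0.17],"yaw":27},
    {"dp":[-0.013,0.185,0.17],"yaw":31},
    {"dp":[-0.015,0.215,0.17],"yaw":35},
    {"dp":[-0.017,0.245,0.17],"yaw":38},
    {"dp":[-0.0185,0.265,0.17],"yaw":40},
    {"dp":[-0.0185,0.275,0.17],"yaw":40.9},
    {"dp":[-0.0185,0.281,0.165],"yaw":40.9},
    {"dp":[-0.0185,0.281,0.15],"yaw":40.9},
    {"dp":[-0.0185,0.281,0.12],"yaw":40.9},
    {"dp":[-0.0185,0.281,0.11],"yaw":40.9},
    {"dp":[-0.0185,0.281,0.11],"yaw":40.9},
  ],
)

```text
time_s: 21.43
tcp_pos: [0.5188, -0.0217, 0.1357]
eef_rot: [179.7, -0.2, -101.8]
contact_force: [0.0, 0.3, -2.1]
gripper_width: 0.0498
gripper_force: 25.0
```

apply_moves(
  targets=[
    {"dp":[0,0,-0.02],"yaw":0},
    {"dp":[0,0,-0.045],"yaw":0},
    {"dp":[0,0,-0.07],"yaw":0},
    {"dp":[0,0,-0.088],"yaw":0},
    {"dp":[0,0,-0.098],"yaw":0},
    {"dp":[0,0,-0.103],"yaw":0},
    {"dp":[0,0,-0.106],"yaw":0},
    {"dp":[0,0,-0.1075],"yaw":0},
    {"dp":[0,0,-0.1075],"yaw":0},
    {"dp":[0,0,-0.1075],"yaw":0},
  ],
)

```text
time_s: 22.27
tcp_pos: [0.5217, -0.0204, 0.032]
eef_rot: [-179.9, 0.0, -101.7]
contact_force: [-0.2, 0.7, -1.7]
gripper_width: 0.05
gripper_force: 25.0
```

apply_moves(
  targets=[
    {"dp":[0,-0.0002,-0.0008],"yaw":0},
    {"dp":[0,-0.0004,-0.0015],"yaw":0},
    {"dp":[0,-0.0004,-0.0015],"yaw":0},
    {"dp":[0,-0.0004,-0.0015],"yaw":0},
  ],
)

```text
time_s: 22.6
tcp_pos: [0.5216, -0.0206, 0.0308]
eef_rot: [-179.9, 0.0, -101.7]
contact_force: [-2.8, 1.5, 7.3]
gripper_width: 0.0496
gripper_force: 25.0
```

apply_moves(
  targets=[
    {"dp":[0,0,0],"yaw":0},
    {"dp":[0,0,0],"yaw":0},
    {"dp":[0,0,0],"yaw":0},
    {"dp":[0,0,0],"yaw":0},
    {"dp":[0,0,0],"yaw":0},
    {"dp":[0,0,0],"yaw":0},
    {"dp":[0,0,0.02],"yaw":0},
    {"dp":[0,0,0.05],"yaw":0},
    {"dp":[0,0,0.09],"yaw":0},
    {"dp":[0,0,0.13],"yaw":0},
    {"dp":[0.005,0.02,0.17],"yaw":0},
    {"dp":[0.01,0.04,0.205],"yaw":0},
    {"dp":[0.015,0.06,0.24],"yaw":0},
    {"dp":[0.02,0.075,0.27],"yaw":0},
    {"dp":[0.02,0.08,0.29],"yaw":0},
    {"dp":[0.02,0.08,0.3],"yaw":0},
    {"dp":[0.02,0.08,0.3],"yaw":0},
    {"dp":[0.02,0.08,0.3],"yaw":0},
  ],
  grip=-1,
)

```text
time_s: 24.1
tcp_pos: [0.5405, 0.0588, 0.3287]
eef_rot: [179.9, 0.0, -101.7]
contact_force: [0.2, -0.3, -1.1]
gripper_width: 0.0876
gripper_force: 0.0
```

```bash
python3 - <<'E'
from h import *
c,P=snap("w5")
print(at(P,c,(.5215,-.021),.036,.065))
print(at(P,c,(.4985,-.1335),.068,.05),dish(c,P,"yellow"))
E
```

```text
t 24.1 tcp [0.5405 0.0588 0.3287] rot [ 179.95    0.   -101.72] w 0.08761883555164673 q6 -38.6 F [ 0.2 -0.3 -1.1]
(3742, array([ 0.5219, -0.0202,  0.0845,  0.0508]), 78.1, array([ 0.5222, -0.0215,  0.0354]))
(0, array([0., 0., 0., 0.]), 0.0, array([nan, nan, nan])) ('yellow', 2017, array([ 0.5052, -0.1012,  0.0249,  0.0892]), 78.4)h.py:18: RuntimeWarning: Mean of empty slice.
  return len(t),np.round(r[0]+r[1],4),round(r[2],1),np.round(t.mean(0),4)
  ret = um.true_divide(
```

View pics/w5.png

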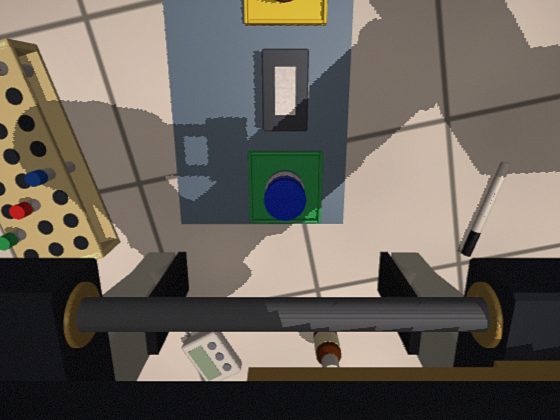

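The box lies at (286,90) between the dishes, in line with them. The blue jar at (285,190) stands centred in the green dish.

apply_moves(
  targets=[
    {"dp":[-0.001,0.02,0],"yaw":0},
    {"dp":[-0.003,0.055,-0.01],"yaw":0},
    {"dp":[-0.006,0.095,-0.02],"yaw":0},
    {"dp":[-0.009,0.135,-0.03],"yaw":0},
    {"dp":[-0.012,0.175,-0.04],"yaw":0},
    {"dp":[-0.015,0.215,-0.05],"yaw":0},
    {"dp":[-0.018,0.255,-0.06],"yaw":0},
    {"dp":[-0.022,0.295,-0.07],"yaw":0},
    {"dp":[-0.026,0.335,-0.08],"yaw":0},
    {"dp":[-0.03,0.375,-0.08],"yaw":0},
    {"dp":[-0.034,0.41,-0.08],"yaw":0},
    {"dp":[-0.0365,0.435,-0.08],"yaw":0},
    {"dp":[-0.0365,0.446,-0.08],"yaw":0},
    {"dp":[-0.0365,0.446,-0.08],"yaw":0},
    {"dp":[-0.0365,0.446,-0.08],"yaw":0},
    {"dp":[-0.0365,0.446,-0.08],"yaw":0},
  ],
)

```text
time_s: 25.48
tcp_pos: [0.5046, 0.5035, 0.2486]
eef_rot: [180.0, -0.1, -101.8]
contact_force: [-0.7, -0.8, 0.7]
gripper_width: 0.0879
gripper_force: 0.0
```

```bash
python3 - <<'E'
from h import *
c,P=snap()
print(at(P,c,(.496,.456),.042,.05))
print(at(P,c,(.533,.315),.078,.05))
E
```

```text
t 25.48 tcp [0.5046 0.5035 0.2486] rot [ 1.7996e+02 -1.0000e-01 -1.0176e+02] w 0.08786796873288519 q6 -72.3 F [-0.7 -0.8  0.7]
(1617, array([0.496 , 0.4571, 0.0398, 0.0396]), 78.6, array([0.4961, 0.457 , 0.0413]))
(0, array([0., 0., 0., 0.]), 0.0, array([nan, nan, nan]))h.py:18: RuntimeWarning: Mean of empty slice.
  return len(t),np.round(r[0]+r[1],4),round(r[2],1),np.round(t.mean(0),4)
  ret = um.true_divide(
```

apply_moves(
  targets=[
    {"dp":[-0.005,-0.03,0],"yaw":0},
    {"dp":[-0.009,-0.0475,-0.02],"yaw":0},
    {"dp":[-0.009,-0.0475,-0.055],"yaw":0},
    {"dp":[-0.009,-0.0475,-0.09],"yaw":0},
    {"dp":[-0.009,-0.0475,-0.125],"yaw":0},
    {"dp":[-0.009,-0.0475,-0.16],"yaw":0},
    {"dp":[-0.009,-0.0475,-0.19],"yaw":0},
    {"dp":[-0.009,-0.0475,-0.207],"yaw":0},
    {"dp":[-0.009,-0.0475,-0.212],"yaw":0},
    {"dp":[-0.009,-0.0475,-0.212],"yaw":0},
    {"dp":[-0.009,-0.0475,-0.212],"yaw":0},
  ],
)

```text
time_s: 26.45
tcp_pos: [0.4963, 0.4575, 0.0389]
eef_rot: [-180.0, 0.1, -101.7]
contact_force: [0.4, 0.2, 0.1]
gripper_width: 0.0877
gripper_force: 0.0
```

apply_moves(
  targets=[
    {"dp":[0,0,0],"yaw":0},
    {"dp":[0,0,0],"yaw":0},
    {"dp":[0,0,0],"yaw":0},
    {"dp":[0,0,0],"yaw":0},
    {"dp":[0,0,0],"yaw":0},
    {"dp":[0,0,0],"yaw":0},
    {"dp":[0,0,0],"yaw":0},
    {"dp":[0,0,0],"yaw":0},
    {"dp":[0,0,0],"yaw":0},
    {"dp":[0,0,0],"yaw":0},
  ],
  grip=1,
  squeeze=15,
)

```text
time_s: 27.28
tcp_pos: [0.4955, 0.4576, 0.0375]
eef_rot: [180.0, -0.0, -101.7]
contact_force: [0.5, -0.1, 0.3]
gripper_width: 0.0405
gripper_force: 15.0
```

apply_moves(
  targets=[
    {"dp":[0,0,0.01],"yaw":0},
    {"dp":[0,0,0.03],"yaw":0},
    {"dp":[0,0,0.06],"yaw":0},
    {"dp":[0,0,0.1],"yaw":0},
    {"dp":[0,-0.01,0.135],"yaw":0},
    {"dp":[0.002,-0.035,0.16],"yaw":0},
    {"dp":[0.004,-0.07,0.17],"yaw":0},
    {"dp":[0.006,-0.105,0.17],"yaw":0},
    {"dp":[0.008,-0.14,0.17],"yaw":0},
    {"dp":[0.01,-0.175,0.17],"yaw":0},
    {"dp":[0.012,-0.21,0.17],"yaw":0},
    {"dp":[0.014,-0.245,0.17],"yaw":0},
    {"dp":[0.016,-0.28,0.17],"yaw":0},
    {"dp":[0.018,-0.315,0.17],"yaw":0},
    {"dp":[0.02,-0.35,0.17],"yaw":0},
    {"dp":[0.022,-0.385,0.17],"yaw":0},
    {"dp":[0.024,-0.42,0.17],"yaw":0},
    {"dp":[0.026,-0.45,0.17],"yaw":0},
    {"dp":[0.026,-0.47,0.17],"yaw":0},
    {"dp":[0.026,-0.478,0.17],"yaw":0},
  ],
)

```text
time_s: 28.95
tcp_pos: [0.5211, -0.0229, 0.2083]
eef_rot: [-180.0, 0.0, -101.8]
contact_force: [0.6, 0.7, -0.9]
gripper_width: 0.0407
gripper_force: 15.0
```

apply_moves(
  targets=[
    {"dp":[0,0,-0.01],"yaw":0},
    {"dp":[0,0,-0.035],"yaw":0},
    {"dp":[0,0,-0.065],"yaw":0},
    {"dp":[0,0,-0.09],"yaw":0},
    {"dp":[0,0,-0.11],"yaw":0},
    {"dp":[0,0,-0.122],"yaw":0},
    {"dp":[0,0,-0.129],"yaw":0},
    {"dp":[0,0,-0.132],"yaw":0},
    {"dp":[0,0,-0.1335],"yaw":0},
    {"dp":[0,0,-0.1335],"yaw":0},
    {"dp":[0,0,-0.1335],"yaw":0},
    {"dp":[0,0,-0.1335],"yaw":0},
  ],
)

```text
time_s: 29.95
tcp_pos: [0.522, -0.0202, 0.0749]
eef_rot: [-179.9, 0.0, -101.7]
contact_force: [0.7, 0.0, -0.9]
gripper_width: 0.0403
gripper_force: 15.0
```

apply_moves(
  targets=[
    {"dp":[0,-0.0003,-0.0006],"yaw":0},
    {"dp":[0,-0.0004,-0.0012],"yaw":0},
    {"dp":[0,-0.0004,-0.0012],"yaw":0},
    {"dp":[0,-0.0004,-0.0012],"yaw":0},
  ],
)

```text
time_s: 30.28
tcp_pos: [0.5219, -0.0208, 0.0734]
eef_rot: [-179.9, 0.0, -101.7]
contact_force: [-1.7, 1.5, 6.6]
gripper_width: 0.041
gripper_force: 15.0
```

apply_moves(
  targets=[
    {"dp":[0,0,0],"yaw":0},
    {"dp":[0,0,0],"yaw":0},
    {"dp":[0,0,0],"yaw":0},
    {"dp":[0,0,0],"yaw":0},
    {"dp":[0,0,0],"yaw":0},
    {"dp":[0,0,0],"yaw":0},
    {"dp":[0,0,0.015],"yaw":0},
    {"dp":[0,0,0.04],"yaw":0},
    {"dp":[0,0,0.08],"yaw":0},
    {"dp":[0,0,0.12],"yaw":0},
    {"dp":[0,0.01,0.15],"yaw":5},
    {"dp":[-0.002,0.03,0.18],"yaw":12},
    {"dp":[-0.005,0.06,0.2],"yaw":19},
    {"dp":[-0.01,0.095,0.21],"yaw":26},
    {"dp":[-0.015,0.13,0.21],"yaw":33},
    {"dp":[-0.02,0.165,0.21],"yaw":40},
    {"dp":[-0.025,0.2,0.21],"yaw":47},
    {"dp":[-0.03,0.235,0.21],"yaw":54},
    {"dp":[-0.035,0.27,0.21],"yaw":61},
    {"dp":[-0.04,0.3,0.21],"yaw":68},
  ],
  grip=-1,
)

```text
time_s: 31.95
tcp_pos: [0.4808, 0.2812, 0.2828]
eef_rot: [-180.0, 0.0, -33.3]
contact_force: [0.8, 0.5, 0.7]
gripper_width: 0.0871
gripper_force: 0.0
```

apply_moves(
  targets=[
    {"dp":[-0.002,0.02,0],"yaw":7},
    {"dp":[-0.002,0.035,0],"yaw":14},
    {"dp":[-0.002,0.045,0],"yaw":20},
    {"dp":[-0.002,0.045,0],"yaw":22},
    {"dp":[-0.002,0.045,0],"yaw":22},
    {"dp":[-0.002,0.045,0],"yaw":22},
    {"dp":[-0.002,0.045,0],"yaw":22},
  ],
)

```text
time_s: 32.53
tcp_pos: [0.4794, 0.3238, 0.2828]
eef_rot: [180.0, 0.0, -11.8]
contact_force: [0.5, -0.8, -0.2]
gripper_width: 0.0875
gripper_force: 0.0
```

```bash
python3 - <<'E'
from h import *
c,P=snap("w6")
print(at(P,c,(.533,.315),.078,.05))
print(at(P,c,(.533,.315),.025,.05,.02))
E
```

```text
t 32.53 tcp [0.4794 0.3238 0.2828] rot [ 1.7999e+02  1.0000e-02 -1.1810e+01] w 0.08750290653805294 q6 24.8 F [ 0.5 -0.8 -0.2]
(469, array([0.5329, 0.316 , 0.0212, 0.0206]), 32.8, array([0.5333, 0.3161, 0.0771]))
(39, array([0.5399, 0.3137, 0.0337, 0.0197]), 68.9, array([0.545 , 0.3127, 0.0363]))
```

View pics/w6.png

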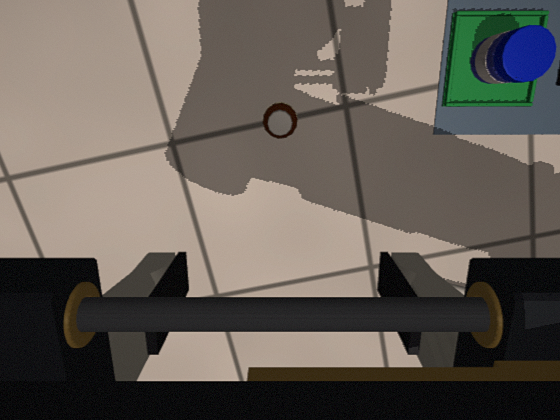

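The bottle is directly ahead at (280,121), and the blue jar is in the green dish at the upper right.

apply_moves(
  targets=[
    {"dp":[0.03,-0.004,0],"yaw":0},
    {"dp":[0.05,-0.0075,-0.01],"yaw":0},
    {"dp":[0.053,-0.0075,-0.035],"yaw":0},
    {"dp":[0.053,-0.0075,-0.07],"yaw":0},
    {"dp":[0.053,-0.0075,-0.105],"yaw":0},
    {"dp":[0.053,-0.0075,-0.14],"yaw":0},
    {"dp":[0.053,-0.0075,-0.175],"yaw":0},
    {"dp":[0.053,-0.0075,-0.205],"yaw":0},
    {"dp":[0.053,-0.0075,-0.23],"yaw":0},
    {"dp":[0.053,-0.0075,-0.241],"yaw":0},
    {"dp":[0.053,-0.0075,-0.244],"yaw":0},
    {"dp":[0.053,-0.0075,-0.244],"yaw":0},
    {"dp":[0.053,-0.0075,-0.244],"yaw":0},
  ],
)

```text
time_s: 33.67
tcp_pos: [0.5334, 0.3173, 0.0404]
eef_rot: [-179.9, -0.1, -11.7]
contact_force: [0.1, 0.5, 0.2]
gripper_width: 0.0878
gripper_force: 0.0
```

apply_moves(
  targets=[
    {"dp":[0,0,0],"yaw":0},
    {"dp":[0,0,0],"yaw":0},
    {"dp":[0,0,0],"yaw":0},
    {"dp":[0,0,0],"yaw":0},
    {"dp":[0,0,0],"yaw":0},
    {"dp":[0,0,0],"yaw":0},
    {"dp":[0,0,0],"yaw":0},
    {"dp":[0,0,0],"yaw":0},
    {"dp":[0,0,0],"yaw":0},
    {"dp":[0,0,0],"yaw":0},
    {"dp":[0,0,0],"yaw":0},
  ],
  grip=1,
  squeeze=15,
)

```text
time_s: 34.58
tcp_pos: [0.5324, 0.3166, 0.0388]
eef_rot: [180.0, 0.0, -11.7]
contact_force: [0.1, -0.4, 0.7]
gripper_width: 0.0333
gripper_force: 15.0
```

apply_moves(
  targets=[
    {"dp":[0,0,0.01],"yaw":0},
    {"dp":[0,0,0.03],"yaw":0},
    {"dp":[0,0,0.06],"yaw":0},
    {"dp":[0,0,0.1],"yaw":0},
    {"dp":[0.003,-0.01,0.135],"yaw":0},
    {"dp":[0.008,-0.035,0.16],"yaw":0},
    {"dp":[0.014,-0.07,0.17],"yaw":0},
    {"dp":[0.02,-0.105,0.17],"yaw":0},
    {"dp":[0.026,-0.14,0.17],"yaw":0},
    {"dp":[0.032,-0.175,0.17],"yaw":0},
    {"dp":[0.038,-0.21,0.17],"yaw":0},
    {"dp":[0.044,-0.245,0.17],"yaw":0},
    {"dp":[0.05,-0.28,0.17],"yaw":0},
    {"dp":[0.055,-0.31,0.17],"yaw":0},
    {"dp":[0.0595,-0.335,0.17],"yaw":0},
    {"dp":[0.0595,-0.348,0.17],"yaw":0},
    {"dp":[0.0595,-0.3517,0.17],"yaw":0},
    {"dp":[0.0595,-0.3517,0.17],"yaw":0},
    {"dp":[0.0595,-0.3517,0.16],"yaw":0},
    {"dp":[0.0595,-0.3517,0.14],"yaw":0},
  ],
)

```text
time_s: 36.25
tcp_pos: [0.5935, -0.0337, 0.1807]
eef_rot: [-179.9, -0.3, -11.6]
contact_force: [0.3, 0.3, -0.3]
gripper_width: 0.0334
gripper_force: 15.0
```

apply_moves(
  targets=[
    {"dp":[0,0,-0.025],"yaw":0},
    {"dp":[0,0,-0.05],"yaw":0},
    {"dp":[0,0,-0.08],"yaw":0},
    {"dp":[0,0,-0.105],"yaw":0},
    {"dp":[0,0,-0.122],"yaw":0},
    {"dp":[0,0,-0.131],"yaw":0},
    {"dp":[0,0,-0.136],"yaw":0},
    {"dp":[0,0,-0.138],"yaw":0},
    {"dp":[0,0,-0.138],"yaw":0},
    {"dp":[0,0,-0.138],"yaw":0},
    {"dp":[0,0,-0.138],"yaw":0},
  ],
)

```text
time_s: 37.17
tcp_pos: [0.5928, -0.0347, 0.0418]
eef_rot: [-180.0, -0.1, -11.7]
contact_force: [0.2, -0.1, -0.6]
gripper_width: 0.0336
gripper_force: 15.0
```

apply_moves(
  targets=[
    {"dp":[0,0,-0.0006],"yaw":0},
    {"dp":[0,0,-0.0012],"yaw":0},
    {"dp":[0,0,-0.0012],"yaw":0},
    {"dp":[0,0,-0.0012],"yaw":0},
  ],
)

```text
time_s: 37.5
tcp_pos: [0.5926, -0.0349, 0.0407]
eef_rot: [-180.0, -0.1, -11.7]
contact_force: [-1.2, 1.4, 5.0]
gripper_width: 0.0338
gripper_force: 15.0
```

apply_moves(
  targets=[
    {"dp":[0,0,0],"yaw":0},
    {"dp":[0,0,0],"yaw":0},
    {"dp":[0,0,0],"yaw":0},
    {"dp":[0,0,0],"yaw":0},
    {"dp":[0,0,0],"yaw":0},
    {"dp":[0,0,0],"yaw":0},
    {"dp":[0,0,0],"yaw":0},
    {"dp":[0,0,0.015],"yaw":0},
    {"dp":[0,0,0.04],"yaw":0},
    {"dp":[0,0,0.08],"yaw":0},
    {"dp":[0,0,0.12],"yaw":0},
    {"dp":[-0.005,0,0.16],"yaw":0},
    {"dp":[-0.02,0.003,0.19],"yaw":0},
    {"dp":[-0.045,0.008,0.22],"yaw":0},
    {"dp":[-0.07,0.013,0.245],"yaw":0},
    {"dp":[-0.095,0.018,0.27],"yaw":0},
    {"dp":[-0.12,0.023,0.295],"yaw":0},
    {"dp":[-0.135,0.028,0.315],"yaw":0},
    {"dp":[-0.1425,0.03,0.32],"yaw":0},
    {"dp":[-0.1425,0.03,0.32],"yaw":0},
  ],
  grip=-1,
)

```text
time_s: 39.17
tcp_pos: [0.4489, -0.0047, 0.362]
eef_rot: [-179.8, -0.2, -11.6]
contact_force: [0.4, 0.1, -1.0]
gripper_width: 0.0877
gripper_force: 0.0
```

apply_moves(
  targets=[
    {"dp":[0,0,0],"yaw":0},
    {"dp":[0,0,0],"yaw":0},
    {"dp":[0,0,0],"yaw":0},
  ],
)

```text
time_s: 39.42
tcp_pos: [0.4497, -0.0052, 0.3581]
eef_rot: [179.9, 0.1, -11.7]
contact_force: [0.2, 0.2, 0.2]
gripper_width: 0.0875
gripper_force: 0.0
```

```bash
python3 - <<'E' 2>/dev/null
from h import *
from plant import cams
c,P=snap("w7")
for k,xy,h in(("red",(.4985,-.1335),.068),("blue",(.5451,.0919),.068),("box",(.522,-.0207),.036),("pot",(.522,-.0207),.078),("bottle",(.5925,-.035),.08)): print(k,at(P,c,xy,h,.05 if k!="bottle" else .03,.005))
t=cams.capture("top");P=cloud(t)
for k,xy,h in(("red",(.4985,-.1335),.068),("blue",(.5451,.0919),.068),("box",(.522,-.0207),.036),("pot",(.522,-.0207),.078),("bottle",(.5925,-.035),.08),("black",(.376,-.334),.062)): print(k,at(P,t,xy,h,.05 if k!="bottle" else .03,.005))
cv2.imwrite("pics/top7.png",t["image"][:,:,::-1])
E
```

```text
t 39.42 tcp [ 0.4497 -0.0052  0.3581] rot [ 1.7991e+02  1.4000e-01 -1.1730e+01] w 0.08749285947312077 q6 53.7 F [0.2 0.2 0.2]
red (1492, array([ 0.4998, -0.1322,  0.046 ,  0.0449]), 77.9, array([ 0.5   , -0.1321,  0.0672]))
blue (1507, array([0.5453, 0.0922, 0.0462, 0.0451]), 78.9, array([0.5457, 0.0918, 0.0672]))
box (2111, array([ 0.5222, -0.0199,  0.086 ,  0.0496]), 78.3, array([ 0.5229, -0.0197,  0.0353]))
pot (1178, array([ 0.5224, -0.0206,  0.0398,  0.0397]), 7.5, array([ 0.5226, -0.0205,  0.0773]))
bottle (402, array([ 0.593 , -0.0343,  0.0201,  0.021 ]), 77.6, array([ 0.593 , -0.0343,  0.079 ]))
red (34, array([ 0.5021, -0.1481,  0.0411,  0.0157]), 21.2, array([ 0.4976, -0.1507,  0.0679]))
blue (0, array([0., 0., 0., 0.]), 0.0, array([nan, nan, nan]))
box (0, array([0., 0., 0., 0.]), 0.0, array([nan, nan, nan]))
pot (0, array([0., 0., 0., 0.]), 0.0, array([nan, nan, nan]))
bottle (0, array([0., 0., 0., 0.]), 0.0, array([nan, nan, nan]))
black (298, array([ 0.3749, -0.3346,  0.0439,  0.0461]), 76.7, array([ 0.3748, -0.3341,  0.0619]))
```

View pics/w7.png

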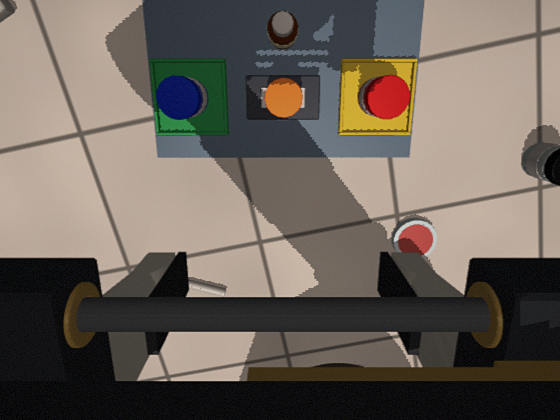

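The last view shows everything in place: the blue jar in the green dish (185,97), the pot on the box (284,98), the red jar in the yellow dish (383,98) and the bottle behind the box (282,27). All positions are within about 2 mm of target. The black jar hasn't moved.

```bash
python3 -c "
from plant import r
print(r.close_job())"
```

```text
the job is handed in; nothing more can be done
None
```

The staining station is laid out as asked and handed in at about 40 s, with everything upright and within about 2 mm of target at the last look, and the black-capped jar where it started.

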